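# Open the battery cage and hold its gate wide

### The arm

A 6-joint arm with a two-finger parallel gripper is mounted at the origin on a cart in front of the work surface, level with it; the furniture and walls round the work are solid. World frame = base frame: x ahead of the robot, y to its left, z up, the work surface at z = 0. Lengths are in mm, angles in rad, forces in N, time in s.
With the tool pointing down it reaches from about 325 to 925 mm from the base axis. Payload 3.1 kg.
Tool frame: the origin (TCP) lies at the very end of the fingers, on their centre line; the grasp point (between the pads) lies arm.grasp_offset behind it (arm.grasp_offset is the distance from the TCP to the grasp point, in mm); z points along the fingers, y is the line along which they close (so a half turn about z gives the same grasp; the last joint's range is limited). The gripper opens to 85 mm and grips with 20 to 120 N. Pads are 22 mm wide; open, the fingers measure 114 mm over their backs; the gripper's body (76 mm by 85 mm) begins 54 mm behind the grasp point. The pads swing forward as they close: fully open they stand 13 mm farther back than shut.
Start: joints at [-1.395, 0.217, 1.613, -0, 1.311, -0.112], TCP at [177.423, -599.3, 231.3] pointing down, gripper open.
Joint ranges: [-2.75, 2.75], [-0.78, 2.1], [0.31, 2.55], [-1.13, 4.27], [0.13, 2.63], [-2.58, 2.58]. Speed limits (rad/s): [2.79, 2.79, 3.14, 3.14, 3.14, 3.14].

### API

Orientations are given as [roll, pitch, yaw] about the fixed x, y, z axes, in that order (R = Rz(yaw) Ry(pitch) Rx(roll)).
In Python, from plant import arm gives the robot as it stands.
- The arm moves only by the shell command python3 -m inch 'ROWS' [FORCE]. ROWS is JSON, a list of rows, each a list of 3 entries, a list of its own where there are three numbers: the shift along the tool's x, y, z in m, then the turn about the tool's z in rad, then the opening, from -1 (shut) to 1 (fully open). In form: [[[tx, ty, tz], twist, fingers], ...]. A call has 1 to 20 rows; each row is the pose to reach, as a shift and turn from the pose commanded when the call began, along the tool's axes at that moment; what a row does not reach only later rows make up. A row lasts 1/8 s, in which the tool goes at most 62.5 mm and 10.7 degrees, less where a joint would pass 70% of its speed; a pose out of reach is approached as far as the arm can. A call with a gripper value outside its range is refused whole. The fingers move at their own pace and stop on an object; FORCE is the grip in N (left out, the last holds). Time passes only in rows, so rows that repeat a pose let the fingers close. It gives the time, the measured TCP pose, the force, the opening and the grip force at its end, in the units of the state.
- arm.sense(): the state, without advancing time (a new reading comes with each control period).
- arm.snapshot(name): name is "scene" or "top" or "wrist"; returns (picture, depth): 400x640x3 uint8, red, green, blue; 400x640 float32, mm along the optical axis (not along the pixel's ray), 0 where there is no reading.
- arm.camera_info(name): a dict with "fx", "fy", "cx", "cy" (pixels), "cam_to_world" (4x4, takes a point from camera to world coordinates); the wrist camera has in their place "T_tool_cam" (4x4, takes a point from camera to tool coordinates, whose origin is the TCP and whose axes are the flange's). Camera axes: x right, y up, looking along -z (the intrinsics and any distortion apply to the point x, -y, -z); pixel columns grow to the right and rows downward; lengths in mm; the calibration is good to about 2 mm. The wrist camera is an equidistant fisheye: a pixel r from the principal point sees the ray r / f radians off the axis. A picture is of the moment at which its call begins: read the wrist's pose just before it. camera_info takes no time and is no camera call.
- arm.hand_in(): hands the job in; it is judged then, once.
The state is a dict: "clock": time; "joint_positions": joint angles; "qvel": joint speeds; "effort": joint torques, N m; "tool_pos": TCP position; "tool_rot": TCP orientation; "force": force on the tool from outside, world axes, zero at the start; "wrist_torque": the same for the moment, N m; "opening": opening from 0.0 (shut) to 1.0 (fully open); "gripper_force": force on a finger pad.
Only numpy, scipy, OpenCV 4.12 (cv2) and the standard library are available. Lean on these libraries where they do the work, as an engineer would, in place of code of your own. Each camera call takes 0.05 s, during which the arm holds its last target. There are 200 camera calls.

### The job

A tin was left in the tray in front of the battery cage, in the way of its gate: first lift the tin out and stand it upright on the bench, outside the tray. Then free the gate by squeezing its two catches in order: first squeeze the side catch fully towards its fixed post (it stays back by itself), then squeeze the sprung catch in the gate's handle, and with it kept squeezed swing the gate towards you, past its detent, until it stands wide open, about square to the cage front. The job finishes while you hold the gate there, the handle and its catch still squeezed in the gripper, because a spring would pull it back; leave all the other things where they are.

Things in the scene. Friction and masses are not known exactly. Their poses are not given: they have to be found in the camera images.
- cage: Grey barred battery cage, fixed, at varying place and yaw: 130 mm deep, 156 mm wide, roof at z = 90 mm. Origin at bench level, mid body; x to its back, y to its left, z up. Gate in the front at x = -68 mm. On the right a bracket on a leg (top z = 84, y = -82 to -150 mm) carries the side catch; left of the hinge stands a detent block (y = 91 to 113 mm, up to z = 107 mm).
- tray (a point): Middle of the floor of the open tray in front of the gate, fixed to the cage (cage frame -155, 0, 4 mm), axes as the cage's. The tray spans cage x = -75 to -227 mm, y = -80 to +80 mm; floor 4 mm above the bench, walls 3 mm thick and 18 mm high.
- flux_tin: Small round tin with screw lid, 44 mm in diameter, 29 mm high, about 80 g, standing in the tray within about 16 mm of point tray. Origin at the centre of its underside, z up. It stands higher than the gate's lower edge (26 mm over the bench), so the gate would strike it.
- side_catch_mid (a point): Fixed point, cage frame -75, -128, 110 mm, axes as the cage's: middle of the side catch when squeezed. Black fixed post: upright plate 20 mm wide in x, outer face 18 mm to -y of the point. Black sliding tab, a like plate: outer face 28 mm to +y, 18 mm once squeezed (46, then 36 mm over both). Tops at z = 122 mm, bracket under them at 84 mm. Grip from above, a finger outside each plate.
- side_catch (a joint): Travel of the side catch in m: 0 latched (its bolt lies 7 mm across the front of the gate), 0.010 fully squeezed, at its stop. The tab slides towards -y of the cage against about 3 N of friction and stays where it is left.
- gate_hinge (a point): Point on the gate's upright hinge axis (cage frame -68, 62, 94 mm), fixed to the cage, axes as the cage's. The gate reaches 124 mm from it; its top rail is 14 mm thick, upper face at z = 94 mm.
- gate_angle (a joint): Gate angle in rad: 0 shut, grows as it swings towards the robot (clockwise from above) to a stop at 1.75; 1.57 is square to the front. A ball detent resists from about 0.35 to 0.75, then helps on to 1.15. A closer spring pulls shut all the way (0.1 N m shut, 0.3 wide): let go, the gate falls back from wide to the detent. Pulling at the handle takes up to about 8 N.
- handle_mid (a point): Point on the gate, 87 mm from the hinge axis, 112 mm above the bench, midway between the outer faces of the handle's post and catch when squeezed. Turns with the gate: y points along the gate to the hinge, x (gate shut) to the back of the cage.
- gate: The gate (with its handle), a barred leaf 124 mm wide from the hinge, z = 26 to 94 mm; origin on the hinge axis at bench level, y along the gate to the hinge. On its rail stands the handle's fixed black post: upright plate 20 mm wide across the gate, 8 mm thick along it, from the rail (z = 94 mm) to z = 129 mm, outer face 17 mm to +y (hinge side) of handle_mid.
- handle_catch (a joint): Travel of the handle catch in m: 0 out (its bolt is 7 mm behind the strike on the cage), 0.010 squeezed. Upright black plate like the post, z = 95 to 129 mm, sliding along the gate towards the post; outer face 27 mm to -y of handle_mid, 17 mm when squeezed (44, then 34 mm over both). A spring (2 N out, 6 N squeezed) pushes it out: keep it squeezed to move the gate.
- braid_reel: Flat plastic reel of braid, 44 mm wide and 10 mm high, lying loose on the cage roof. Bystander: leave alone.
- wheel: Black drive wheel, 68 mm in diameter, 26 mm high, lying loose on the bench on the left. Bystander: leave alone.
- marker: Black marker pen, 132 mm long, 13 mm thick, lying loose on the left. Bystander: leave alone.
- cells: Row of six grey battery cells, 113 x 70 x 18 mm, lying inside the cage. Not to be handled.
There are look-alikes about, which are no part of the job. There is more than one size of the flux_tin; the one meant has the size given above.

How it is judged (in metres and radians):
On the way, in this order (a step that is already met when the one before it is completed fails the run):
1. the tin stands upright on the bench outside the tray, let go, with the gate still shut (height (world z) of flux_tin below 0.008 m and angle between flux_tin's own z axis and vertical below 0.15 rad and linear speed of flux_tin below 0.02 m/s and (y of flux_tin in the frame of cage above 0.095 m or y of flux_tin in the frame of cage below -0.095 m or x of flux_tin in the frame of cage below -0.235 m) and contact force between the fingers and flux_tin below 0.1 N and value of joint gate_angle below 0.1 rad), for 0.2 s.
2. the side catch is squeezed back, the gate still shut (value of joint side_catch above 0.0075 m and value of joint gate_angle below 0.1 rad), for 0.1 s.
3. the handle catch is squeezed by the fingers with the gate still shut (value of joint handle_catch above 0.007 m and value of joint gate_angle below 0.15 rad and contact force between the fingers and gate above 1 N), for 0.1 s.
4. the gate is past its detent (value of joint gate_angle above 1.15 rad), for 0.1 s.
At the end, for the whole second after the job is handed in: The gripper still squeezes the gate's handle (catch pressed at least 6 mm, over 1 N between fingers and gate) and holds the gate still at 1.38 rad or wider; the side catch is back at least 7 mm; the tin stands upright (within 0.15 rad), at rest on the bench and wholly outside the tray (value of joint gate_angle above 1.38 rad and velocity of joint gate_angle between -0.1 and 0.1 rad/s and value of joint handle_catch above 0.006 m and contact force between the fingers and gate above 1 N and value of joint side_catch above 0.007 m and height (world z) of flux_tin below 0.008 m and angle between flux_tin's own z axis and vertical below 0.15 rad and linear speed of flux_tin below 0.02 m/s and (y of flux_tin in the frame of cage above 0.095 m or y of flux_tin in the frame of cage below -0.095 m or x of flux_tin in the frame of cage below -0.235 m)); the arm keeps its last pose, push and grip.
It fails at once if the reel on the roof is moved more than 30 mm (distance of braid_reel from where it was at the start of the episode above 0.03 m).
It fails at once if the wheel is moved more than 30 mm (distance of wheel from where it was at the start of the episode above 0.03 m).
It fails at once if the marker is moved more than 30 mm (distance of marker from where it was at the start of the episode above 0.03 m).
It fails at once if the gate is swung against the tin (contact force between gate and flux_tin above 1 N).
It also fails if it takes over 56 s, if anything falls off the work surface, if the arm or the gripper's body presses on something with over 40 N, if the wrist force passes 120 N, or if a joint passes its speed limit or range.

## Working session

There is one attempt and no reset: what is moved stays moved. The work goes in short steps, Python scripts to look and compute and a shell command to move; the robot and the scene stay as the last step left them, time stands still between calls to the robot, and variables do not carry over. Pictures are saved under pics/ and viewed, at most 10 in all, crops included, and the job is handed in when it is done.

```bash
ls; mkdir -p pics; python3 - <<'E'
from plant import arm
import cv2,numpy as np
for n in ("scene","top"):
    p,d=arm.snapshot(n); cv2.imwrite(f"pics/{n}0.png",p[:,:,::-1]); np.save(f"pics/{n}0.npy",d)
    i=arm.camera_info(n); print(n,{k:np.round(v,3).tolist() if k!='name' else v for k,v in i.items() if not isinstance(v,str)})
print(arm.grasp_offset, arm.sense())
E
```

```text
pics
scene {'fx': 419.046, 'fy': 419.046, 'cx': 319.023, 'cy': 200.586, 'cam_to_world': [[-0.767, 0.393, -0.507, 57.554], [-0.641, -0.499, 0.583, 701.91], [-0.024, 0.773, 0.634, 679.188], [0.0, 0.0, 0.0, 1.0]]}
top {'fx': 441.485, 'fy': 441.485, 'cx': 319.994, 'cy': 200.971, 'cam_to_world': [[0.025, 0.987, -0.158, 402.278], [-1.0, 0.027, 0.012, 159.14], [0.016, 0.158, 0.987, 1009.788], [0.0, 0.0, 0.0, 1.0]]}
18.700000000000003 {'clock': 0.1, 'joint_positions': array([-1.39518848e+00,  2.17693632e-01,  1.61481007e+00,  2.26786648e-05,
        1.31130611e+00, -1.12198035e-01]), 'qvel': array([ 0.0006803 , -0.00256287, -0.00346097, -0.00172478,  0.00253538,
        0.00063992]), 'effort': array([-7.00235923e-04, -3.98081374e+01, -3.04970992e+01, -2.13471426e-04,
        4.26977072e-03,  3.60647235e-06]), 'tool_pos': array([ 177.30249129, -598.54038414,  230.07059409]), 'tool_rot': array([-3.13939188e+00, -2.70008359e-04,  2.87799743e-01]), 'force': array([-0.05167467,  0.8003703 , -0.95675206]), 'wrist_torque': array([-0.0333173 , -0.0284145 , -0.03576088]), 'gripper_force': 0.0, 'opening': 1.0023182099916288}
```

View pics/top0.png

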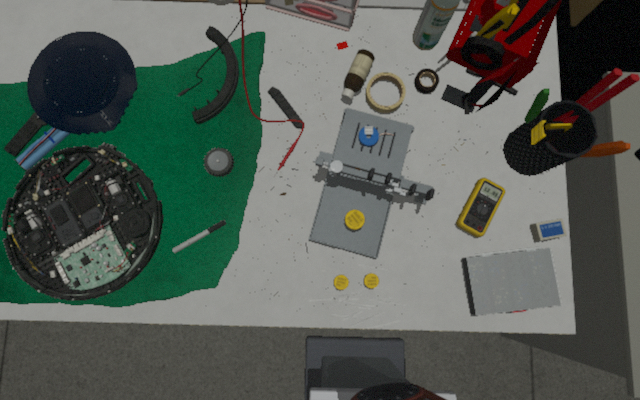

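View pics/scene0.png

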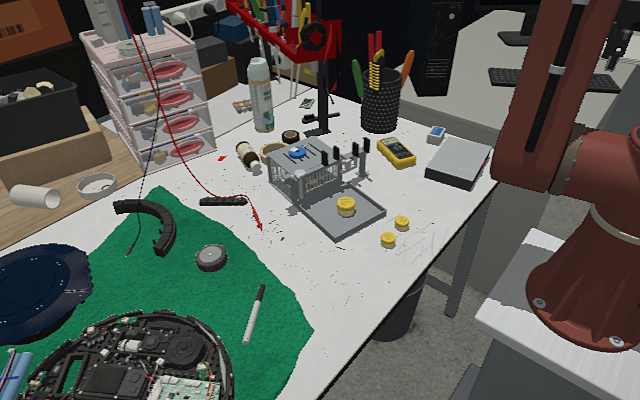

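Candidates for the tin in the top view are the yellow tin in the tray at (355,220) and two smaller yellow tins in front of it at (341,282) and (372,281). I choose the one in the tray and check it in a close crop.

```bash
cat > h.py <<'E'
import numpy as np,cv2
from plant import arm
def ray(n,u,v,z):
    "pixel -> world point on plane z"
    i=arm.camera_info(n);T=np.array(i["cam_to_world"])
    d=T[:3,:3]@np.array([(u-i["cx"])/i["fx"],-(v-i["cy"])/i["fy"],-1]);o=T[:3,3]
    return o+d*(z-o[2])/d[2]
def cloud(n,D):
    i=arm.camera_info(n);T=np.array(i["cam_to_world"])
    v,u=np.mgrid[:400,:640]
    P=np.stack([(u-i["cx"])/i["fx"]*D,-(v-i["cy"])/i["fy"]*D,-D],-1)
    return P@T[:3,:3].T+T[:3,3]
E
python3 - <<'E'
from h import *
im=cv2.imread("pics/top0.png");c=im[100:265,300:450]
cv2.imwrite("pics/c1.png",cv2.resize(c,None,fx=3.6,fy=3.6,interpolation=cv2.INTER_CUBIC))
D=np.load("pics/top0.npy");P=cloud("top",D)
hsv=cv2.cvtColor(im,cv2.COLOR_BGR2HSV)
m=cv2.inRange(hsv,(20,140,90),(35,255,255))
n,l,s,ct=cv2.connectedComponentsWithStats(m)
for k in range(1,n):
    if s[k,4]>80:
        q=P[(l==k)&(D>0)];print(ct[k].round(1),s[k],np.median(q,0).round(1),np.ptp(q[q[:,2]>np.median(q[:,2])-6],axis=0).round(0))
for (u,v) in [(320,230),(345,140),(400,140),(375,245),(368,135),(383,172),(408,185),(600,300),(300,230)]: print(u,v,P[v,u].round(1))
E
```

```text
[508.4  10.2] [490   3  30  19 167] [ 812.3 -133.   382.3] [28. 25. 25.]
[537.5 132.5] [531 120  15  25 238] [ 674.7 -262.7  204.9] [29. 18. 41.]
[477.1 207.9] [457 178  48  59 533] [ 552.5 -204.1   26.9] [131. 108.  12.]
[354.2 219.5] [345 210  20  20 304] [519.5  70.5  33.4] [41. 43.  9.]
[340.6 282. ] [334 275  14  15 164] [381.2  96.8  22. ] [30. 29.  9.]
[370.7 280.5] [364 274  15  15 165] [386.1  30.3  22. ] [28. 31.  9.]
320 230 [496.2 145.4   5.9]
345 140 [685.   97.3  88.6]
400 140 [688.9 -22.3  87.2]
375 245 [465.5  19.3   3.4]
368 135 [697.8  47.5  88.3]
383 172 [615.7  15.2  91.9]
408 185 [591.2 -40.5  80.4]
600 300 [ 349.4 -568.2 -119.9]
300 230 [495.4 191.    1.9]
```

View pics/c1.png

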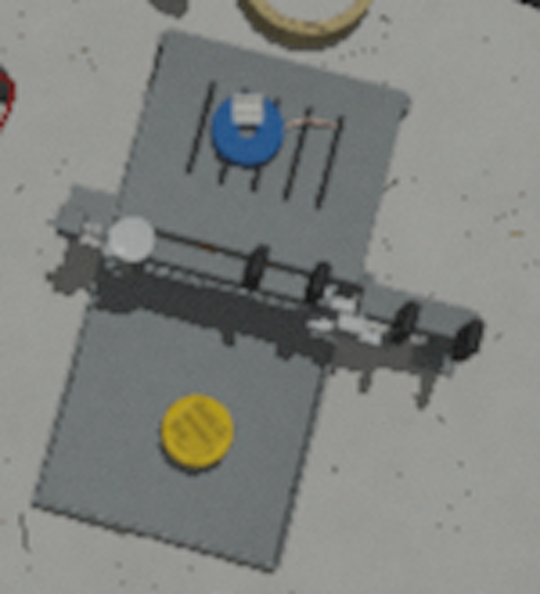

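The crop shows the yellow tin in the tray, 43 mm wide, with its top at z≈33, which matches 4+29 mm. The two in front are about 30 mm wide. The handle plates are at crop (257,265) and (318,282), and the side-catch plates at (405,320) and (468,340). The hinge cap is at (131,240).

```bash
cat >> h.py <<'E'
def Rz(a): c,s=np.cos(a),np.sin(a);return np.array([[c,-s],[s,c]])
E
python3 - <<'E'
from h import *
from scipy.optimize import least_squares
pts=[((165,30),(65,78,90)),((410,97),(65,-78,90)),((33,505),(-227,80,18)),((275,572),(-227,-80,18)),
((257,262),(-68,-12,129)),((319,278),(-68,-48,129)),((406,315),(-75,-104,122)),((470,337),(-75,-142,122))]
W=np.array([ray("top",300+u/3.6,100+v/3.6,c[2])[:2] for (u,v),c in pts]);C=np.array([c[:2] for _,c in pts],float)
f=lambda p:(C@Rz(p[2]).T+p[:2]-W).ravel()
r=least_squares(f,[650,30,0.2],loss='soft_l1',f_scale=3);x=r.x
print(x,f(x).reshape(-1,2).round(1))
for n,c in dict(tray=(-155,0),side=(-75,-128),handle=(-68,-25),hinge=(-68,62)).items(): print(n,(Rz(x[2])@c+x[:2]).round(1))
t=ray("top",354.2,219.5,33)[:2];print("tin",t,Rz(x[2]).T@(t-x[:2]))
E
```

```text
[ 6.73870191e+02  3.95513077e+01 -2.45694448e-01] [[-0.4  2.7]
 [-0.5  0.3]
 [ 1.8  3.1]
 [ 0.4 -0.9]
 [ 0.3 -0.4]
 [-0.2 -0. ]
 [-2.  -1.7]
 [ 0.5 -2.1]]
tray [523.5  77.3]
side [570.  -66.4]
handle [601.8  31.8]
hinge [623.  116.2]
tin [519.15205727  70.10123046] [-157.50239616   -7.99962071]
```

```bash
cat >> h.py <<'E'
def go(x,y,z,yaw=None):
    s=arm.sense();a=s["tool_rot"][2];p=s["tool_pos"];d=np.array([x,y,z])-p
    tx=np.cos(a)*d[0]+np.sin(a)*d[1];ty=np.sin(a)*d[0]-np.cos(a)*d[1]
    tw=0 if yaw is None else -((yaw-a+np.pi)%(2*np.pi)-np.pi)
    print("pos",p.round(1),"yaw",round(a,3),"-> shift m",np.round([tx/1e3,ty/1e3,-d[2]/1e3],4),"twist",round(tw,3))
E
python3 -c "
from h import *
go(519,70,150,2.896)"
```

```text
pos [ 177.3 -598.5  230.1] yaw 0.288 -> shift m [ 0.5174 -0.5441  0.0801] twist -2.608
```

```bash
python3 -m inch '[[[0.5174,-0.5441,0.08],-2.608,1],[[0.5174,-0.5441,0.08],-2.608,1],[[0.5174,-0.5441,0.08],-2.608,1],[[0.5174,-0.5441,0.08],-2.608,1],[[0.5174,-0.5441,0.08],-2.608,1],[[0.5174,-0.5441,0.08],-2.608,1],[[0.5174,-0.5441,0.08],-2.608,1],[[0.5174,-0.5441,0.08],-2.608,1],[[0.5174,-0.5441,0.08],-2.608,1],[[0.5174,-0.5441,0.08],-2.608,1],[[0.5174,-0.5441,0.08],-2.608,1],[[0.5174,-0.5441,0.08],-2.608,1],[[0.5174,-0.5441,0.08],-2.608,1],[[0.5174,-0.5441,0.08],-2.608,1],[[0.5174,-0.5441,0.08],-2.608,1],[[0.5174,-0.5441,0.08],-2.608,1]]'
python3 - <<'E'
from h import *
s=arm.sense();p,d=arm.snapshot("wrist");cv2.imwrite("pics/w1.png",p[:,:,::-1]);np.save("pics/w1.npy",d)
i=arm.camera_info("wrist");print({k:np.round(v,3).tolist() for k,v in i.items() if not isinstance(v,str)})
np.save("pics/w1pose.npy",np.r_[s["tool_pos"],s["tool_rot"]])
print(s["joint_positions"].round(2))
go(519,70,8,2.896)
E
```

```text
clock: 2.1
tool_pos: [518.8, 69.1, 151.1]
tool_rot: [-3.142, -0.0, 2.893]
force: [0.8, -1.1, -0.4]
opening: 0.995
gripper_force: 0.0
{'fx': 309.707, 'fy': 309.707, 'cx': 318.47, 'cy': 197.974, 'T_tool_cam': [[-0.0, 0.949, 0.315, 81.251], [1.0, -0.0, 0.001, 1.083], [0.001, 0.315, -0.949, -143.038], [0.0, 0.0, 0.0, 1.0]]}
[-0.    0.09  1.92  0.    1.13 -1.32]
pos [518.9  69.  151.2] yaw 2.893 -> shift m [1.000e-04 1.000e-03 1.432e-01] twist -0.003
```

View pics/w1.png

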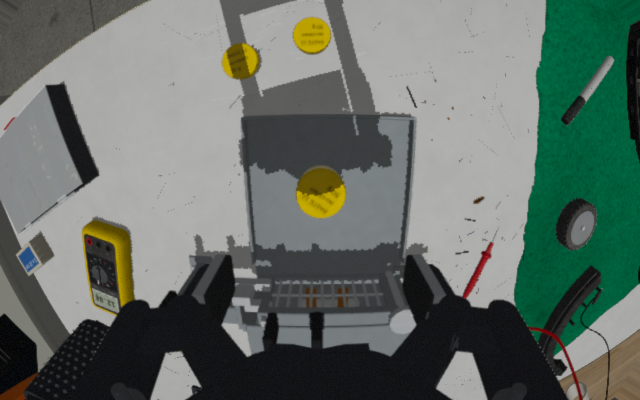

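The wrist view shows the tin at (320,192), just left of the image centre line, between the fingers. The handle plates are at (271,330) and (317,330). I locate all of them by ray for a second measurement.

```bash
cat >> h.py <<'E'
from scipy.spatial.transform import Rotation as Ro
def wray(pose,u,v,z):
    i=arm.camera_info("wrist");T=np.array(i["T_tool_cam"]);a=np.array([u-i["cx"],v-i["cy"]]);r=np.hypot(*a);t=r/i["fx"]
    d=np.array([a[0]/r*np.sin(t),-a[1]/r*np.sin(t),-np.cos(t)])
    R=Ro.from_euler("xyz",pose[3:]).as_matrix()
    d=R@T[:3,:3]@d;o=R@T[:3,3]+pose[:3]
    return o+d*(z-o[2])/d[2]
E
python3 - <<'E'
from h import *
p=np.load("pics/w1pose.npy");im=cv2.imread("pics/w1.png")
m=cv2.inRange(cv2.cvtColor(im,cv2.COLOR_BGR2HSV),(18,120,50),(38,255,255))
n,l,s,c=cv2.connectedComponentsWithStats(m)
for k in range(1,n):
    if s[k,4]>300: print(c[k],s[k],wray(p,*c[k],33))
x=np.array([673.9,39.6])
for n,u,v,z in [("trayFR",243,116,18),("trayFL",414,116,18),("catchtop",271,318,129),("posttop",317,318,129)]:
    w=wray(p,u,v,z);print(n,w.round(1),(Rz(-.2457).T@(w[:2]-x)).round(1))
cv2.imwrite("pics/w1c.png",cv2.resize(im[260:360,180:440],None,fx=3,fy=3,interpolation=cv2.INTER_CUBIC))
E
```

```text
[311.56151711  34.99167438] [ 293   17   38   37 1081] [386.01025568  97.78789039  33.        ]
[240.2076555   60.91578947] [ 222   43   37   36 1045] [390.65237597  34.69680761  33.        ]
[320.46379747 192.70379747] [ 296  168   50   50 1975] [519.94436625  71.46227499  33.        ]
[113.20637493 257.36736899] [  82  220   52   96 1851] [ 536.02546537 -178.2352361    33.        ]
trayFR [437.1  20.6  18. ] [-225.1  -76. ]
trayFL [474.3 170.9  18. ] [-225.6   78.8]
catchtop [570.1  23.2 129. ] [-96.7 -41.2]
posttop [577.1  54.2 129. ] [-97.5  -9.4]
```

```bash
python3 -m inch '[[[0,0.001,0.06],0,1],[[0,0.001,0.12],0,1],[[0,0.001,0.142],0,1],[[0,0.001,0.142],0,1],[[0,0.001,0.142],0,0.6],[[0,0.001,0.142],0,-1],[[0,0.001,0.142],0,-1],[[0,0.001,0.142],0,-1],[[0,0.001,0.142],0,-1]]' 30
```

```text
clock: 3.28
tool_pos: [521.2, 70.3, 11.4]
tool_rot: [3.141, 0.003, 2.896]
force: [-1.6, 0.5, 6.5]
opening: 0.495
gripper_force: 30.2
```

```bash
python3 -m inch '[[[0,0,-0.03],0,-1],[[0,0,-0.06],0,-1],[[0,0,-0.06],0,-1],[[0.004,-0.05,-0.06],0,-1],[[0.004,-0.1,-0.06],0,-1],[[0.004,-0.142,-0.06],0,-1],[[0.004,-0.142,-0.06],0,-1],[[0.004,-0.142,-0.06],0,-1]]'; python3 -c "
from h import *
go(482,-67,8.5,2.896)"
```

```text
clock: 4.28
tool_pos: [480.2, -66.0, 68.4]
tool_rot: [3.141, -0.002, 2.895]
force: [-0.0, 0.6, -1.4]
opening: 0.496
gripper_force: 31.1
pos [480.2 -66.   68.4] yaw 2.895 -> shift m [-0.002  -0.0005  0.0599] twist -0.001
```

```bash
python3 -m inch '[[[0,0,0.03],0,-1],[[0,0,0.052],0,-1],[[0,0,0.057],0,-1],[[0,0,0.06],0,-1],[[0,0,0.06],0,-1]]'
```

```text
clock: 4.9
tool_pos: [481.7, -66.3, 9.9]
tool_rot: [3.142, 0.001, 2.896]
force: [-0.3, 0.8, -0.7]
opening: 0.496
gripper_force: 31.1
```

```bash
python3 -m inch '[[[0,0,0.001],0,-1],[[0,0,0.002],0,-1],[[0,0,0.003],0,-1],[[0,0,0.003],0,-1]]'
```

```text
clock: 5.4
tool_pos: [481.4, -66.7, 7.4]
tool_rot: [3.142, 0.0, 2.896]
force: [-1.4, 1.1, 6.2]
opening: 0.501
gripper_force: 31.7
```

Contact with the bench: release and rise. I then go above the side catch at height and take a close look.

```bash
python3 -m inch '[[[0,0,0],0,-0.2],[[0,0,0],0,0.3],[[0,0,0],0,1],[[0,0,0],0,1],[[0,0,-0.05],0,1],[[0,0,-0.1],0,1],[[0,0,-0.16],0,1],[[0,0,-0.2],0,1],[[0,0,-0.2],0,1]]'
python3 - <<'E'
from h import *
s=arm.sense();p=np.r_[s["tool_pos"],s["tool_rot"]]
im,d=arm.snapshot("wrist");im=im[:,:,::-1].copy();cv2.imwrite("pics/w2.png",im);np.save("pics/w2pose.npy",p)
m=cv2.inRange(cv2.cvtColor(im,cv2.COLOR_BGR2HSV),(18,120,50),(38,255,255))
n,l,st,c=cv2.connectedComponentsWithStats(m)
x=np.array([673.9,39.6])
for k in range(1,n):
    if st[k,4]>300: w=wray(p,*c[k],29);print(c[k],w,Rz(-.2457).T@(w[:2]-x))
a=im[200:400,140:460];cv2.imwrite("pics/w2c.png",cv2.resize(a,None,fx=2.5,fy=2.5,interpolation=cv2.INTER_CUBIC))
go(570,-66.4,210,2.896)
E
```

```text
clock: 6.52
tool_pos: [484.0, -67.3, 211.0]
tool_rot: [-3.141, 0.01, 2.896]
force: [0.4, 0.2, 0.1]
opening: 0.998
gripper_force: 0.0
[439.95216049  52.0632716 ] [383.20584696  92.7216938   29.        ] [-294.88489652  -19.18079159]
[384.87656033  65.45631068] [387.89203063  28.28906241  29.        ] [-274.66715722  -80.53849138]
[318.49311927 169.33180428] [480.22218014 -65.69100968  29.        ] [-162.25065479 -149.23813067]
[224.99424552 235.31585678] [ 530.49762702 -193.9026831    29.        ] [ -82.29950271 -261.3704946 ]
pos [482.1 -66.8 208.1] yaw 2.896 -> shift m [-0.0852  0.0218 -0.0019] twist -0.0
```

View pics/w2c.png

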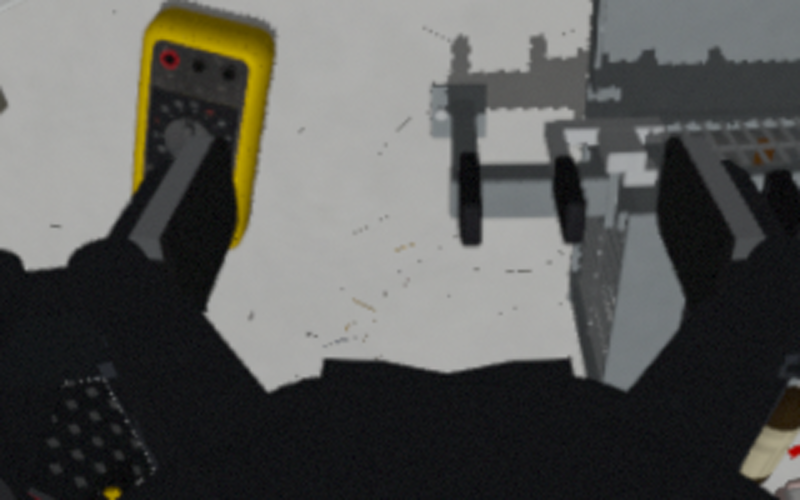

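The tin stands on the bench at about (480,-66). The crop shows the post top at (470,222) and the tab top at (572,222). I convert these to positions for a second fix.

```bash
python3 - <<'E'
from h import *
p=np.load("pics/w2pose.npy");x=np.array([673.9,39.6])
for u,v in [(460,240),(482,242),(470,222),(572,222),(585,238),(563,240)]:
    w=wray(p,140+u/2.5,200+v/2.5,122);print(u,v,w.round(1),(Rz(-.2457).T@(w[:2]-x)).round(1))
E
```

```text
460 240 [574.6 -84.  122. ] [ -66.2 -144.1]
482 242 [577.6 -76.4 122. ] [ -65.2 -135.9]
470 222 [567.5 -78.6 122. ] [ -74.5 -140.5]
572 222 [577.4 -42.4 122. ] [ -73.7 -103.1]
585 238 [586.2 -38.9 122. ] [-66.  -97.5]
563 240 [584.7 -47.1 122. ] [ -65.4 -105.8]
```

```bash
python3 -m inch '[[[-0.05,0.012,0],0,1],[[-0.0855,0.021,0],0,1],[[-0.0855,0.021,0.02],0,1],[[-0.0855,0.021,0.05],0,1],[[-0.0855,0.021,0.05],0,1],[[-0.0855,0.021,0.05],0,1]]'; python3 -c "
from h import *
go(570.7,-65.5,97,2.896)"
```

```text
clock: 7.32
tool_pos: [567.9, -66.8, 155.5]
tool_rot: [-3.142, -0.002, 2.896]
force: [0.2, -0.1, 0.3]
opening: 1.002
gripper_force: 0.0
pos [567.9 -66.8 155.5] yaw 2.896 -> shift m [-0.0024  0.0019  0.0585] twist -0.0
```

```bash
python3 -m inch '[[[-0.002,0.002,0.02],0,1],[[-0.002,0.002,0.045],0,1],[[-0.002,0.002,0.058],0,1],[[-0.002,0.002,0.058],0,1],[[-0.002,0.002,0.058],0,0.5],[[-0.002,0.002,0.058],0,-1],[[-0.002,0.002,0.058],0,-1],[[-0.002,0.002,0.058],0,-1],[[-0.002,0.002,0.058],0,-1]]' 30
```

```text
clock: 8.45
tool_pos: [572.4, -66.5, 100.1]
tool_rot: [-3.14, 0.003, 2.896]
force: [-2.0, 0.3, 5.2]
opening: 0.405
gripper_force: 34.3
```

```bash
python3 -m inch '[[[0,0,0],0,0.5],[[0,0,0],0,1],[[0,0,0],0,1],[[0,0,-0.03],0,1],[[0,0,-0.06],0,1],[[0,0,-0.06],0,1],[[0,0,-0.06],0,1]]'; python3 -c "
from h import *
s=arm.sense();p=np.r_[s['tool_pos'],s['tool_rot']];im,_=arm.snapshot('wrist');cv2.imwrite('pics/w3.png',im[:,:,::-1])
np.save('pics/w3pose.npy',p)
cv2.imwrite('pics/w3c.png',cv2.resize(im[160:360,280:580,::-1],None,fx=2.6,fy=2.6,interpolation=cv2.INTER_CUBIC))
go(602.3,33,160,2.896)"
```

```text
clock: 9.32
tool_pos: [570.7, -65.3, 157.3]
tool_rot: [-3.142, -0.001, 2.896]
force: [-0.4, -1.6, 0.2]
opening: 0.999
gripper_force: 0.0
pos [570.2 -65.2 156.7] yaw 2.896 -> shift m [-0.0072  0.1031 -0.0033] twist -0.0
```

View pics/w3c.png

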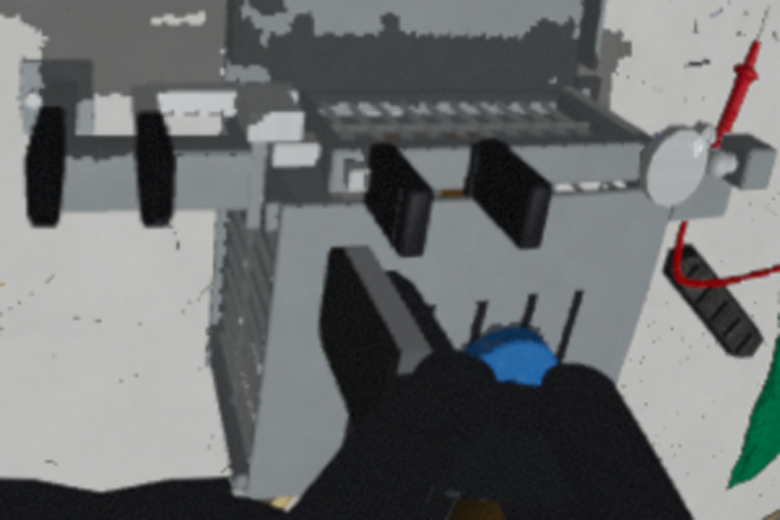

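The side catch plates at (45,165) and (155,165) now stand close together, so the tab is squeezed. The handle plates are at (400,200) and (510,195), where the model expects them.

```bash
python3 -m inch '[[[-0.004,0.055,-0.003],0,1],[[-0.007,0.103,-0.003],0,1],[[-0.007,0.103,-0.003],0,1],[[-0.007,0.103,-0.003],0,1]]'; python3 -c "
from h import *
p=np.load('pics/w3pose.npy');x=np.array([673.9,39.6])
for u,v in [(412,255),(402,252),(428,190),(522,246),(545,246),(550,183)]:
    w=wray(p,280+u/2.6,160+v/2.6,129);print(u,v,w.round(1),(Rz(-.2457).T@(w[:2]-x)).round(1))
go(602.3,33,98,2.896)"
```

```text
clock: 9.88
tool_pos: [602.1, 32.6, 159.6]
tool_rot: [-3.14, -0.003, 2.897]
force: [0.7, 0.5, 0.1]
opening: 1.001
gripper_force: 0.0
412 255 [607.8   8.9 129. ] [-56.7 -45.8]
402 252 [606.1   6.3 129. ] [-57.7 -48.8]
428 190 [590.3  14.7 129. ] [-75.1 -44.5]
522 246 [615.2  41.2 129. ] [-57.3 -12.7]
545 246 [617.6  48.6 129. ] [-56.8  -4.9]
550 183 [598.5  50.2 129. ] [-75.7  -8.1]
pos [602.1  32.6 159.6] yaw 2.897 -> shift m [-0.0001  0.0005  0.0616] twist 0.001
```

```bash
python3 -m inch '[[[0,0.001,0.02],0,1],[[0,0.0015,0.045],0,1],[[0,0.0015,0.0615],0,1],[[0,0.0015,0.0615],0,1],[[0,0.0015,0.0615],0,0.5],[[0,0.0015,0.0615],0,-1],[[0,0.0015,0.0615],0,-1],[[0,0.0015,0.0615],0,-1],[[0,0.0015,0.0615],0,-1],[[0,0.0015,0.0615],0,-1]]' 50; python3 -c "
from h import *
s=arm.sense();print(s['force'],s['wrist_torque'])
p=s['tool_pos'][:2];yaw=s['tool_rot'][2]
# arc: hinge is 87mm along +tool y; rows in tool axes
for a in np.arange(.1,1.61,.1):
    print(round(a,2),np.round([.087*np.sin(a),.087*(1-np.cos(a))],4))
"
```

```text
clock: 11.12
tool_pos: [604.5, 32.5, 101.9]
tool_rot: [-3.138, 0.003, 2.898]
force: [-1.1, -3.4, 4.5]
opening: 0.376
gripper_force: 50.2
[-1.12514107 -3.37759007  4.47736044] [-1.4929423   0.54569184  0.04779261]
0.1 [0.0087 0.0004]
0.2 [0.0173 0.0017]
0.3 [0.0257 0.0039]
0.4 [0.0339 0.0069]
0.5 [0.0417 0.0107]
0.6 [0.0491 0.0152]
0.7 [0.056  0.0205]
0.8 [0.0624 0.0264]
0.9 [0.0681 0.0329]
1.0 [0.0732 0.04  ]
1.1 [0.0775 0.0475]
1.2 [0.0811 0.0555]
1.3 [0.0838 0.0637]
1.4 [0.0857 0.0722]
1.5 [0.0868 0.0808]
1.6 [0.087  0.0895]
```

```bash
python3 -m inch '[[[0.0044,0.0001,0],0.05,-1],[[0.0087,0.0004,0],0.1,-1],[[0.0130,0.0010,0],0.15,-1],[[0.0173,0.0017,0],0.2,-1],[[0.0257,0.0039,0],0.3,-1],[[0.0339,0.0069,0],0.4,-1],[[0.0417,0.0107,0],0.5,-1],[[0.0491,0.0152,0],0.6,-1],[[0.056,0.0205,0],0.7,-1],[[0.0624,0.0264,0],0.8,-1]]'
```

```text
clock: 12.38
tool_pos: [550.2, 73.4, 101.7]
tool_rot: [-3.141, 0.004, 2.093]
force: [0.7, -4.9, 7.4]
opening: 0.377
gripper_force: 52.2
```

```bash
python3 -m inch '[[[0.0087,0.0004,0],0.1,-1],[[0.0173,0.0017,0],0.2,-1],[[0.0257,0.0039,0],0.3,-1],[[0.0339,0.0069,0],0.4,-1],[[0.0417,0.0107,0],0.5,-1],[[0.0491,0.0152,0],0.6,-1],[[0.056,0.0205,0],0.7,-1],[[0.0593,0.0233,0],0.75,-1],[[0.0593,0.0233,0],0.75,-1],[[0.0593,0.0233,0],0.75,-1],[[0.0593,0.0233,0],0.75,-1]]'
python3 - <<'E'
from h import *
print(arm.sense()["force"],arm.sense()["tool_rot"])
a=arm.snapshot("scene")[0][120:280,230:450,::-1]
cv2.imwrite("pics/s2.png",cv2.resize(a,None,fx=3.5,fy=3.5,interpolation=cv2.INTER_CUBIC))
E
```

```text
clock: 13.75
tool_pos: [541.1, 136.5, 101.8]
tool_rot: [3.14, 0.002, 1.345]
force: [1.0, -5.8, 4.1]
opening: 0.379
gripper_force: 54.6
[ 1.03920523 -5.78410073  4.12070571] [3.13989565e+00 1.95507993e-03 1.34501152e+00]
```

View pics/s2.png

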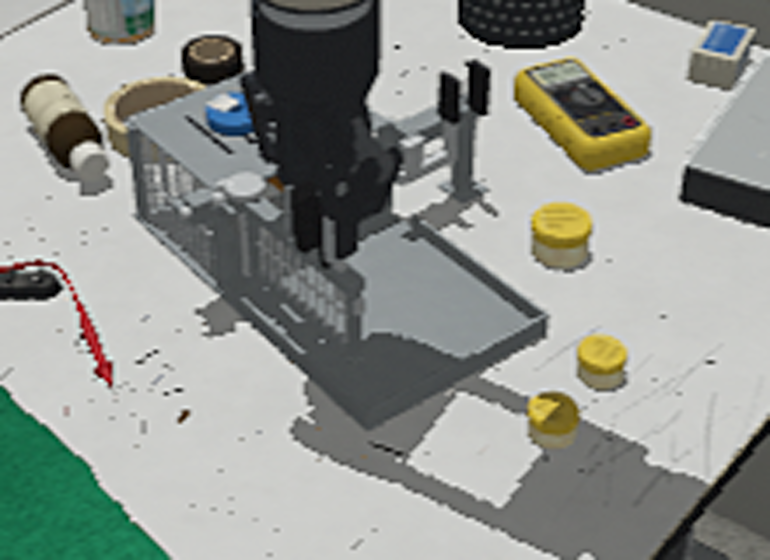

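The gate is wide open, standing over the tray at about (310,290), with its handle in the gripper. The tin stands upright on the bench at (560,235), and the side catch at (465,95) is squeezed. I hand in.

```bash
python3 -c "
from plant import arm
print(arm.hand_in())"
```

```text
the job is handed in; nothing more can be done
None
```

I handed the job in at about 14 s: the tin stands on the bench outside the tray, the side catch is back, and the gripper holds the gate open at about 1.55 rad with its catch squeezed; hand-in returned no verdict.

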